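# Clamp a flow cell with the sunken knob

## Robot

A 7-joint arm with a two-finger parallel gripper is mounted at the origin on the work surface. World frame = base frame: x ahead of the robot, y to its left, z up, the work surface at z = 0. Lengths are in m, angles in rad, forces in N, time in s.
With the tool pointing down it reaches from about 0.4 to 0.85 m from the base axis. Payload 4.4 kg.
Tool frame: the origin (TCP) lies on the centre line of the jaws, within the pads' length; the fingertips stand 22 mm ahead of it and the grasp point (between the pads) lies 3 mm ahead of it; z points along the fingers, y is the direction in which the jaws open and shut (so a half turn about z gives the same grasp; the last joint's range is limited). The gripper opens to 94 mm and grips with 3 to 60 N. Pads are 16 mm wide; open, the fingers measure 119 mm over their backs; the gripper's body (75 mm by 177 mm) begins 78 mm behind the grasp point.
Start: joints at [-1.269, 0.628, 0.038, 1.517, -0.027, 0.996, -0.02], TCP at [0.234, 0.607, 0.227] pointing down, gripper open.
Joint ranges: [-3.06, 3.06], [-0.37, 2.12], [-1.25, 1.32], [0.18, 2.47], [-1.1, 4.24], [0.23, 1.98], [-2.94, 2.94]. Speed limits (rad/s): [2.57, 2.57, 3.14, 3.14, 3.14, 3.14, 3.14].

## Interface

Orientations are given as [roll, pitch, yaw] about the fixed x, y, z axes, in that order (R = Rz(yaw) Ry(pitch) Rx(roll)).
In Python, from station import manip, camera, trace gives the robot as it stands.
- The arm moves only by the tool send_rows, never from a script. Its argument "steps" is text: rows parted by semicolons, each of 7 numbers parted by spaces: the turn, a rotation vector about the world's x, y, z in rad, then the shift along the world's x, y, z in m, then the opening, from 0 (shut) to 1 (fully open). A call has 1 to 5 rows; each row is the pose to reach, as a shift and turn from the pose commanded when the call began; what a row does not reach only later rows make up. A row lasts 1/12 s, in which the tool goes at most 41.7 mm and 7.16 degrees, less where a joint would pass 70% of its speed; a pose out of reach is approached as far as the arm can. A call with a gripper value outside its range is refused whole. The fingers move at their own pace and stop on an object; the grip force is fixed at half the most. Time passes only in rows, so rows that repeat a pose let the fingers close. It gives the time, the measured TCP pose, the force and the opening at its end, in the units of the state.
- manip.read_state(): the state, without advancing time (a new reading comes with each control period).
- camera(name): name is "side" or "top"; returns a dict with "frame" (420x560x3 uint8, blue, green, red), "intrinsics" (3x3 intrinsics, pixels), "world_from_camera" (4x4, takes a point from camera to world coordinates). Camera axes: x right, y up, looking along -z (the intrinsics and any distortion apply to the point x, -y, -z); pixel columns grow to the right and rows downward; lengths in m; the calibration is good to about 2 mm. A picture is of the moment at which its call begins. There is no depth.
- manip.finish_job(): hands the job in, once; it reports no verdict.
Trained networks look in a picture, given as the dict that the camera call returned (one of the last four; its "shot" number tells which), for a name from the list of things; names that differ only in an ending like _2 or _b are one class to them, and where a whole thing is asked for, a point or a joint stands for the part that bears it (a point fixed in the world has none). Each returns a list of dicts, best first, with "score" (0 to 1); they miss things now and then, are a little off and sometimes report something else, mostly with a low value. They report only what shows in the picture. A call takes as long as a camera call. They do not tell look-alikes from the thing itself.
- trace(picture, name): "mask" (420x560 bool, what is visible of it) and "extent" ([left, top, right, bottom] in pixels, round what is visible of it).
The state is a dict: "clock": time; "qpos": joint angles; "qvel": joint speeds; "joint_torque": joint torques, N m; "eef_pos": TCP position; "orientation": TCP orientation; "wrist_force": force on the tool from outside, world axes, zero at the start; "torque": the same for the moment, N m; "grip_width": opening from 0.0 (shut) to 1.0 (fully open).
Only numpy, scipy, OpenCV 4.12 (cv2) and the standard library are available. Lean on these libraries where they do the work, as an engineer would, in place of code of your own. Each camera call takes 0.05 s, during which the arm holds its last target. There are 200 camera calls.

## Task

Stand the windowed flow cell upright in the open nest of the clamp holder, setting it down gently, then turn the small knob sunk in the holder's round well clockwise until the jaw grips the cell snugly, about 10 N, and leave it clamped. Its windows crack if it is overtightened, so stop as soon as it is snug; do not press hard on the rim or floor of the well, and leave the bottle, beaker and spanner where they are.

Things in the scene. Friction and masses are not known exactly. Their poses are not given: they have to be found in the camera images.
- cell_center (a point): Centre (25 mm above the underside) of the flow cell: a loose metal block 36 x 32 x 50 mm high (own x, y, z), glass pane on each x face, steel port stub on top (14 mm wide, 12 mm high; collar 18 mm wide, 4 mm high), 0.16 to 0.29 kg. Starts standing on the bench. Pick it across x (36 mm); in the nest its x axis lies along the nest's x, either way round.
- cell: The same flow cell; the origin is the centre of its underside.
- holder: The clamp holder, fixed to the bench, 224 mm long in y, 104 mm wide in x; origin on the bench under it. At its -y end the grey housing with the sunken knob, at its +y end the open nest between jaw and back stop; behind the stop, 98 mm from the origin, a bracket 48 mm high. Its place and turn differ each time.
- nest (a point): Middle of the nest's floor, 8 mm above the bench, axes as the holder's. The 32 mm deep cell stands here between jaw (face 24 to 21.6 mm off towards -y at the start) and back stop (30 mm high; stays put, but set anew each time: face 22 to 32 mm off towards +y). Low rails, 8 mm high, inner faces at x = +-23 mm.
- jaw: Steel jaw, 30 mm wide, from 4 to 26 mm above the nest floor; origin on its front face at the lower edge, +y is the way it closes. The knob drives it 12 mm per rad through a spring: once the cell is against the back stop, the clamping force grows 4 N per mm of drive (48 N per rad of knob). Friction in the knob keeps it clamped when let go.
- housing: The fixed grey housing, 104 x 104 x 48 mm high, origin on the bench under its centre. In its top an upright round well, 80 mm across and 40 mm deep (floor 8 mm, rim 48 mm above the bench), with the knob on its axis. 33 mm from each side of the knob to the wall: wide open fingers do not fit.
- knob_grip (a point): Middle of the black bar knob in the well, on its axis, 26 mm above the well's floor, 14 mm below the rim. The bar is 30 mm long (its x; white mark on the +x half), 14 mm wide (y, grip across this), 18 mm high; top 5 mm below the rim; 12 mm shaft. Clockwise from above closes the jaw.
- knob: The same knob; origin on its axis on the well's floor. Turns 2.6 rad in all, starts 0 to 0.2 rad from the open end, no detents. 0.30 N m of friction while moving (much less may be felt at a standstill); each newton of clamping adds 0.012 N m, so 10 N feels 0.12 N m heavier than free turning felt the same way. The jaw pins the cell 0.95 to 2.0 rad from the start angle.
- bottle: Bystander: white bottle with a blue cap, 64 mm across, 140 mm high, origin at its foot.
- beaker: Bystander: open glass beaker, 72 mm across, 90 mm high, origin at its foot.
- spanner: Bystander: steel spanner, 160 mm long, lying on the bench.
There are look-alikes about, which are no part of the job. Leave any green look-alike of the holder alone.

How it is judged:
On the way, in this order (a step that is already met when the one before it is completed fails the run):
1. the cell stands upright in the nest, let go, before it is clamped (x of cell_center in the frame of nest between -0.008 and 0.008 m and y of cell_center in the frame of nest between -0.02 and 0.02 m and z of cell_center in the frame of nest between 0.02 and 0.03 m and angle between cell_center's own z axis and vertical below 0.12 rad and angle between the y axis of cell_center and the y axis of nest, either way round below 0.2 rad and contact force between the fingers and cell below 0.1 N and contact force between jaw and cell below 2 N), for 0.3 s.
2. the jaw grips the cell with more than 4 N (contact force between jaw and cell above 4 N), for 0.3 s.
At the end, for the whole second after the job is handed in: The flow cell stands upright (within 0.12 rad) in the nest, square to it within 0.2 rad, within 8 mm of its middle along x and 20 mm along y, at rest, let go, and held by the jaw with 5 to 16 N (x of cell_center in the frame of nest between -0.008 and 0.008 m and y of cell_center in the frame of nest between -0.02 and 0.02 m and z of cell_center in the frame of nest between 0.02 and 0.03 m and angle between cell_center's own z axis and vertical below 0.12 rad and angle between the y axis of cell_center and the y axis of nest, either way round below 0.2 rad and contact force between jaw and cell between 5 and 16 N and linear speed of cell below 0.01 m/s); the robot touches nothing.
It fails at once if the cell was overtightened (jaw force above 22 N) (contact force between jaw and cell above 22 N).
It fails at once if the cell was dropped (it moved faster than 0.7 m/s with no finger on it) (linear speed of cell above 0.7 m/s and contact force between the fingers and cell below 0.1 N).
It fails at once if the well's rim or floor was pressed with more than 30 N (contact force between anything else and housing above 30 N).
It fails at once if the bottle, beaker or spanner was moved more than 15 mm (distance of any of bottle, beaker, spanner from where it was at the start of the episode above 0.015 m).
It also fails if it takes over 72 s, if anything falls off the work surface, if the arm or the gripper's body presses on something with over 40 N, if the wrist force passes 120 N, or if a joint passes its speed limit or range.

## Working session

There is one attempt and no reset: what is moved stays moved. The work goes in short steps, Python scripts to look and compute and a tool call to move; the robot and the scene stay as the last step left them, time stands still between calls to the robot, and variables do not carry over. Pictures are saved under pics/ and viewed, about 8 in all and at most 12, crops included, and the job is handed in when it is done.

Besides the shell and the picture viewer there is one more tool, called after "Request:" as name(argument=value, ...) on one line, values as JSON. send_rows: Moves the arm, as the interface text tells. Its arguments: {"type":"object","properties":{"steps":{"type":"string"}},"required":["steps"]}

```bash
ls; mkdir -p pics; python3 - <<'E'
from station import manip, camera, trace
import cv2,numpy as np,pickle
s=manip.read_state();print({k:np.round(v,3) for k,v in s.items()})
P={}
for n in("side","top"):
    p=camera(n);P[n]=p;cv2.imwrite(f"pics/{n}1.png",p["frame"]);print(n,p["intrinsics"],p["world_from_camera"].round(3),[k for k in p])
    for t in("cell","holder","housing","knob","jaw","bottle","beaker","spanner"):
        for d in trace(p,t)[:3]:
            ys,xs=np.nonzero(d["mask"]);print(t,round(d["score"],2),d["extent"],xs.mean().round(1),ys.mean().round(1))
cv2.imwrite("pics/both1.png",cv2.resize(np.hstack([P["side"]["frame"],P["top"]["frame"]]),(800,300)))
pickle.dump(P,open("p1.pkl","wb"))
E
```

```text
pics
{'clock': np.float64(0.0), 'qpos': array([-1.269,  0.629,  0.038,  1.518, -0.027,  0.996, -0.02 ]), 'qvel': array([-0.001, -0.001,  0.001, -0.001, -0.002, -0.002,  0.001]), 'joint_torque': array([ 0.0000e+00, -5.4973e+01,  1.1440e+00, -1.8663e+01, -5.2000e-02,
        2.4000e-02,  0.0000e+00]), 'eef_pos': array([0.233, 0.606, 0.227]), 'orientation': array([-3.14 ,  0.   ,  2.774]), 'wrist_force': array([-0.396,  0.918, -0.278]), 'torque': array([ 0.003, -0.007, -0.039]), 'grip_width': np.float64(0.998)}
side [[480.46786287   0.         286.45219852]
 [  0.         480.46786287 210.29609712]
 [  0.           0.           1.        ]] [[ 0.689  0.388 -0.612 -0.223]
 [-0.724  0.368 -0.583 -0.768]
 [-0.001  0.845  0.534  0.732]
 [ 0.     0.     0.     1.   ]] ['frame', 'intrinsics', 'world_from_camera', 'shot']
cell 0.56 [196.8, 163.9, 215.2, 186.0] 207.4 173.9
holder 0.61 [191.6, 213.0, 271.0, 276.5] 233.8 243.8
housing 0.81 [282.0, 197.0, 333.8, 238.0] 306.9 215.2
housing 0.72 [213.2, 227.8, 270.8, 277.3] 242.5 250.3
knob 0.52 [238.7, 239.9, 246.1, 255.4] 242.2 246.2
knob 0.39 [30
[... 535 characters left out ...]
0.015]
 [ 0.004  0.203  0.979  1.031]
 [ 0.     0.     0.     1.   ]] ['frame', 'intrinsics', 'world_from_camera', 'shot']
cell 0.9 [125.8, 190.5, 149.1, 213.5] 137.3 202.6
holder 0.67 [216.3, 258.8, 317.6, 321.5] 269.5 284.5
holder 0.61 [223.1, 168.2, 323.5, 217.5] 279.3 193.4
housing 0.9 [267.4, 263.4, 317.7, 314.4] 292.8 288.3
housing 0.56 [276.8, 166.3, 324.1, 217.0] 300.3 191.5
knob 0.64 [294.8, 184.1, 308.0, 202.5] 300.4 190.9
knob 0.54 [287.0, 281.1, 299.1, 293.0] 292.3 288.1
bottle 0.82 [436.2, 210.3, 483.5, 246.6] 460.6 230.0
beaker 0.69 [397.2, 149.0, 436.8, 185.3] 417.7 169.5
spanner 0.91 [372.5, 251.7, 398.4, 320.2] 383.5 286.9
spanner 0.6 [277.0, 169.5, 325.9, 218.1] 300.7 191.8
```

```bash
python3 - <<'E'
import pickle,cv2
P=pickle.load(open("p1.pkl","rb"))
cv2.imwrite("pics/topz.png",cv2.resize(P["top"]["frame"][120:340,100:400],(800,587),interpolation=cv2.INTER_CUBIC))
cv2.imwrite("pics/sidez.png",cv2.resize(P["side"]["frame"][130:330,170:440],(800,593),interpolation=cv2.INTER_CUBIC))
E
```

```text
(no output)
```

View pics/topz.png

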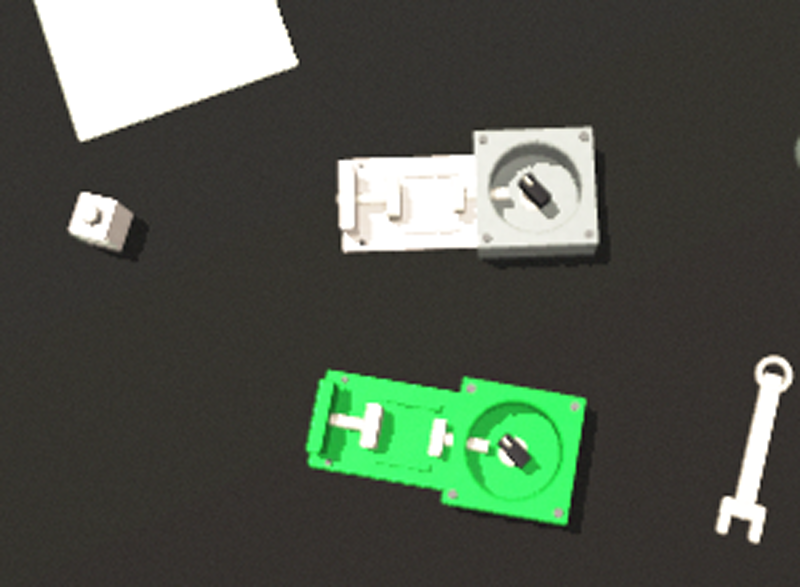

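View pics/sidez.png

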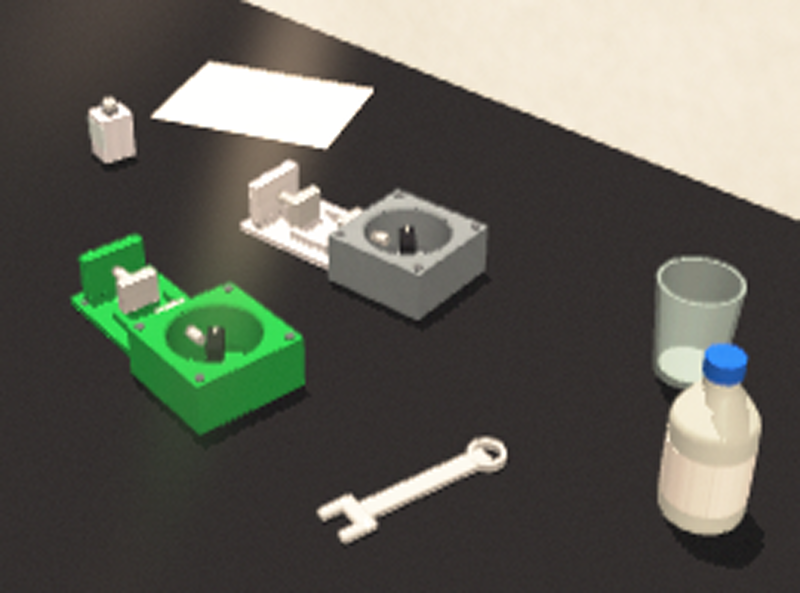

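```bash
cat > h.py <<'E'
import numpy as np,cv2
from scipy.optimize import minimize
def proj(p,X):
    T=np.linalg.inv(p["world_from_camera"]);c=np.asarray(X)@T[:3,:3].T+T[:3,3]
    q=np.c_[c[:,0],-c[:,1],-c[:,2]]@p["intrinsics"].T
    return q[:,:2]/q[:,2:]
def ray(p,uv,z):
    K=np.linalg.inv(p["intrinsics"]);W=p["world_from_camera"]
    d=K@[uv[0],uv[1],1];d=W[:3,:3]@[d[0],-d[1],-d[2]];o=W[:3,3];return o+d*(z-o[2])/d[2]
def box(hx,hy,z0,z1):
    return np.array([[a,b,c] for a in(-hx,hx) for b in(-hy,hy) for c in(z0,z1)])
def place(M,x,y,a):
    c,s=np.cos(a),np.sin(a);return M@np.array([[c,s,0],[-s,c,0],[0,0,1]])+[x,y,0]
def sil(p,parts,v):
    S=8;m=np.zeros((420*2,560*2),np.uint8)
    for M in parts:
        h=cv2.convexHull((proj(p,place(M,*v))).astype(np.float32))
        cv2.fillConvexPoly(m,np.round((h+.5)*2*256-128).astype(np.int32),1,shift=8)
    return cv2.resize(m.astype(np.float32),(560,420),interpolation=cv2.INTER_AREA)
def fit(views,parts,v0):
    def f(u):
        v=[u[0]/100,u[1]/100,u[2]/10]
        return sum(np.abs(sil(p,parts,v)-m).sum()/m.sum() for p,m in views)
    u0=[v0[0]*100,v0[1]*100,v0[2]*10];best=None
    for d in(-2,0,2):
        r=minimize(f,[u0[0],u0[1],u0[2]+d],method="Nelder-Mead",options=dict(initial_simplex=np.array([[u0[0],u0[1],u0[2]+d]]*4)+np.vstack([[0,0,0],np.eye(3)]),xatol=1e-3,fatol=1e-5))
        if best is None or r.fun<best.fun:best=r
    u=best.x;return np.array([u[0]/100,u[1]/100,u[2]/10]),best.fun
CELL=[box(.018,.016,0,.05),box(.007,.007,.05,.066)]
E
python3 - <<'E'
from h import *;import pickle
from station import camera,trace
P={n:camera(n) for n in("top","side")}
def m(n,t,near):
    b=[d for d in trace(P[n],t) if np.hypot(np.argwhere(d["mask"])[:,1].mean()-near[0],np.argwhere(d["mask"])[:,0].mean()-near[1])<12]
    return (P[n],b[0]["mask"].astype(np.float32)) if b else None
ct=m("top","cell",(137,202));cs=m("side","cell",(207,174));ht=m("top","housing",(300,191));hs=m("side","housing",(307,215))
print([x is not None and x[1].sum() for x in(ct,cs,ht,hs)])
c0=ray(P["top"],(137,202),.03)
for views in([ct],[cs],[ct,cs]):
  if None in views: continue
  for a in(-.3,.5,1.3): print("cell",*fit(views,CELL,[c0[0],c0[1],a]))
h0=ray(P["top"],(300,191),.03)
for views in([ht],[hs],[ht,hs]):
  if None in views: continue
  print("housing",*fit(views,[box(.052,.052,0,.048)],[h0[0],h0[1],0]))
big=lambda n,r:cv2.resize(P[n]["frame"][r[1]:r[1]+r[3],r[0]:r[0]+r[2]],(400,400),interpolation=cv2.INTER_CUBIC)
cv2.imwrite("pics/z2.png",np.hstack([big("top",(120,184,36,36)),big("side",(190,155,36,36))]))
pickle.dump(P,open("p2.pkl","wb"))
E
```

```text
[np.float32(358.0), np.float32(269.0), np.float32(2012.0), np.float32(1603.0)]
cell [ 0.57007076  0.33202565 -0.24972009] 0.06983239948749542
cell [ 0.57018489  0.33198478 -0.24692135] 0.07192737609148026
cell [0.57012595 0.33223896 1.42718428] 0.13617318868637085
cell [ 0.56829192  0.3269975  -0.31059938] 0.115241639316082
cell [0.56841661 0.32666589 0.50986421] 0.15148699283599854
cell [0.5686758  0.32764786 1.46606669] 0.10966543108224869
cell [ 0.57069931  0.33097165 -0.24981889] 0.234372079372406
cell [ 0.57023477  0.33114289 -0.23811763] 0.2436501830816269
cell [0.56944931 0.33002739 1.369392  ] 0.26513469219207764
housing [ 0.61149412 -0.04840194  0.04467917] 0.08449304103851318
housing [ 0.60905233 -0.05259877  0.0639474 ] 0.04834685102105141
housing [ 0.6109951  -0.04957067  0.0542556 ] 0.16934365034103394
```

View pics/z2.png

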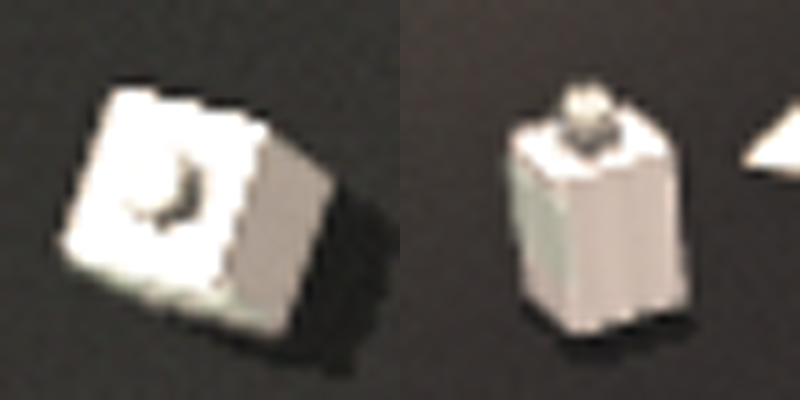

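```bash
python3 - <<'E'
from h import *;import pickle
P=pickle.load(open("p2.pkl","rb"));p=P["top"]
x0,y0=222,158;im=cv2.resize(p["frame"][y0:y0+65,x0:x0+108],None,fx=7.4,fy=7.4,interpolation=cv2.INTER_CUBIC)
def line(X,col):
    q=(proj(p,place(np.array(X),.611,-.0495,.045))-[x0,y0]+.5)*7.4
    cv2.polylines(im,[np.round(q).astype(int)],False,col,1,cv2.LINE_AA)
k=.052
line([[-k,-k,.048],[k,-k,.048],[k,k,.048],[-k,k,.048],[-k,-k,.048]],(0,0,255))
line([[-k,.172,.008],[k,.172,.008]],(255,0,0))
for y in(.08,.1,.12,.14): line([[-.015,y,.036],[.015,y,.036]],(0,160,0))
cv2.imwrite("pics/z3.png",im);print(im.shape)
E
```

```text
(481, 799, 3)
```

View pics/z3.png

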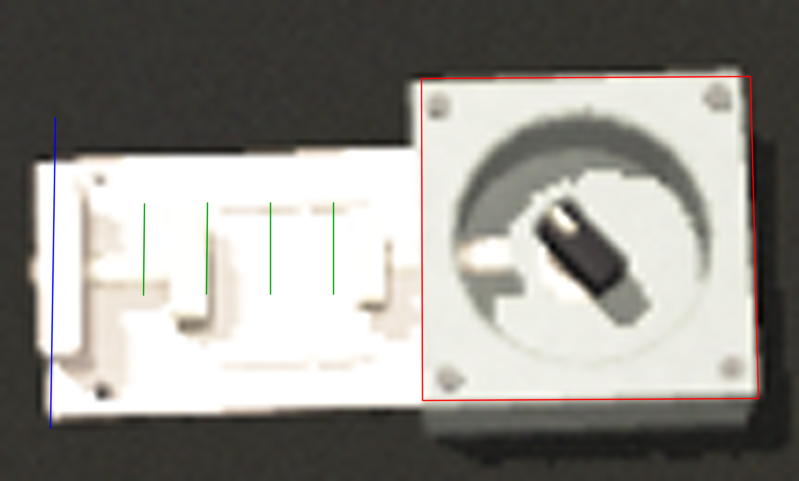

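```bash
python3 - <<'E'
from h import *;import pickle
P=pickle.load(open("p2.pkl","rb"));p=P["top"]
px=lambda u,v:(222+u/7.4-.5,158+v/7.4-.5)
C=[ray(p,px(*q),.048)[:2] for q in((410,82),(740,70),(755,398),(422,402))]
C=np.array(C);c=C.mean(0);e=[C[0]-C[1],C[3]-C[2]];f=[C[0]-C[3],C[1]-C[2]]
print(c,[np.linalg.norm(v) for v in e+f],[np.arctan2(-v[0],v[1]) for v in e],[np.arctan2(v[1],v[0]) for v in f])
a=.075
def loc(u,v,z):
    d=ray(p,px(u,v),z)[:2]-c;return np.array([d[0]*np.cos(a)+d[1]*np.sin(a),-d[0]*np.sin(a)+d[1]*np.cos(a)]).round(4)
for n,q in dict(plateBL=(50,418,.008),plateTLbr=(35,160,.048),jawBot=(362,306,.034),jawtop=(362,243,.034),stopfaceTop=(209,235,.038),stopfacebot=(207,318,.038),railTop=(220,210,.016),railBot=(220,365,.016),railgap1=(300,210,.016),railend=(372,205,.016),wellL=(455,245,.048),wellR=(712,240,.048),k1=(565,198,.043),k2=(540,222,.043),k3=(600,297,.043),k4=(625,270,.043),brfaceTop=(85,190,.048)).items():print(n,loc(*q))
E
```

```text
[ 0.61088344 -0.0475837 ] [np.float64(0.10436518424946638), np.float64(0.10304624630559484), np.float64(0.10330002256847792), np.float64(0.10598890971992819)] [np.float64(0.07666640479862617), np.float64(0.050654722973017374)] [np.float64(0.07656268342935342), np.float64(0.06379195374858405)]
plateBL [-0.0435  0.1714]
plateTLbr [0.031  0.1705]
jawBot [-0.0165  0.0696]
jawtop [0.004 0.069]
stopfaceTop [0.0073 0.1171]
stopfacebot [-0.0196  0.1183]
railTop [0.0214 0.1148]
railBot [-0.0299  0.1159]
railgap1 [0.0205 0.0889]
railend [0.0213 0.0656]
wellL [-0.0014  0.0397]
wellR [-0.0027 -0.0406]
k1 [0.0139 0.0044]
k2 [0.0064 0.0127]
k3 [-0.0185 -0.0051]
k4 [-0.0101 -0.0133]
brfaceTop [0.0206 0.1549]
```

Request:
send_rows(steps="0 0 -0.6 0.15 -0.12 0;0 0 -0.6 0.15 -0.12 0 1")

```text
validation failed for argument at $.st...
```

Request:
send_rows(steps="0 0 -0.12 0.03 -0.025 0 1;0 0 -0.24 0.06 -0.05 0 1;0 0 -0.36 0.09 -0.075 0 1;0 0 -0.48 0.12 -0.1 0 1;0 0 -0.6 0.15 -0.125 0 1")

```text
clock: 1.62
eef_pos: [0.3849, 0.4803, 0.2277]
orientation: [3.141, -0.0, 2.168]
wrist_force: [0.5, 0.4, 0.2]
grip_width: 1.0
```

Request:
send_rows(steps="0 0 -0.12 0.03 -0.025 0 1;0 0 -0.24 0.06 -0.05 0 1;0 0 -0.36 0.09 -0.075 0 1;0 0 -0.48 0.12 -0.1 0 1;0 0 -0.6 0.15 -0.125 0 1")

```text
clock: 2.03
eef_pos: [0.5349, 0.3553, 0.2277]
orientation: [3.141, -0.001, 1.568]
wrist_force: [0.4, 0.3, -0.3]
grip_width: 1.002
```

Request:
send_rows(steps="0 0 -0.12 0.018 -0.012 -0.03 1;0 0 -0.247 0.035 -0.0245 -0.06 1;0 0 -0.247 0.035 -0.0245 -0.095 1;0 0 -0.247 0.035 -0.0245 -0.12 1;0 0 -0.247 0.035 -0.0245 -0.12 1")

```text
clock: 2.45
eef_pos: [0.5652, 0.3301, 0.1019]
orientation: [-3.134, 0.007, 1.326]
wrist_force: [-2.1, -0.8, -0.1]
grip_width: 1.004
```

Request:
send_rows(steps="0 0 0 0 0 -0.025 1;0 0 0 0 0 -0.05 1;0 0 0 0 0 -0.072 1;0 0 0 0 0 -0.072 1;0 0 0 0 0 -0.072 1")

```text
clock: 2.87
eef_pos: [0.5687, 0.3325, 0.0361]
orientation: [-3.141, 0.0, 1.327]
wrist_force: [0.7, 0.3, -0.1]
grip_width: 1.001
```

```bash
python3 - <<'E'
from station import camera
import cv2,numpy as np
P=[camera(n)["frame"] for n in("top","side")]
r=lambda f,x,y:cv2.resize(f[y:y+100,x:x+100],(400,400),interpolation=cv2.INTER_CUBIC)
cv2.imwrite("pics/z4.png",np.hstack([r(P[0],90,150),r(P[1],155,110)]))
E
```

```text
(no output)
```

View pics/z4.png

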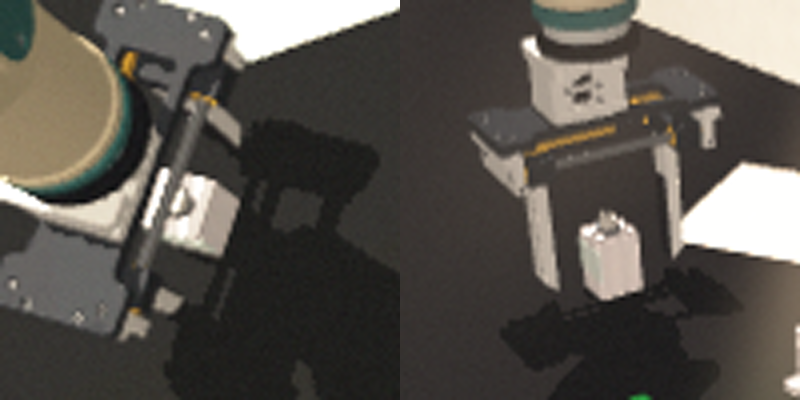

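Request:
send_rows(steps="0 0 0 0 0 0 0.3;0 0 0 0 0 0 0.3;0 0 0 0 0 0 0.3;0 0 0 0 0 0 0.3;0 0 0 0 0 0 0.3")

```text
clock: 3.38
eef_pos: [0.5688, 0.3322, 0.0359]
orientation: [3.141, -0.0, 1.327]
wrist_force: [-0.2, -0.8, -0.0]
grip_width: 0.68
```

Request:
send_rows(steps="0 0 0 0 0 0 0.3;0 0 0 0 0 0 0.3;0 0 0 0 0 0 0.3;0 0 0 0 0 0 0.3;0 0 0 0 0 0 0.3")

```text
clock: 3.8
eef_pos: [0.5688, 0.332, 0.0354]
orientation: [3.141, 0.0, 1.327]
wrist_force: [1.5, 0.4, 0.7]
grip_width: 0.384
```

Request:
send_rows(steps="0 0 0 0 0 0 0;0 0 0 0 0 0 0;0 0 0 0 0 0.02 0;0 0 0 0 0 0.05 0;0 0 0 0 0 0.08 0")

```text
clock: 4.22
eef_pos: [0.5673, 0.3314, 0.1148]
orientation: [-3.139, 0.003, 1.327]
wrist_force: [1.0, 0.8, -3.3]
grip_width: 0.383
```

```bash
python3 - <<'E'
from station import camera,trace,manip
from h import *
s=manip.read_state();print(s["eef_pos"],s["wrist_force"],s["grip_width"])
P=[camera(n) for n in("top","side")]
for p in P:
    for d in trace(p,"cell")[:2]: print(d["score"],d["extent"],d["mask"].sum())
r=lambda f,x,y:cv2.resize(f[y:y+100,x:x+100],(400,400),interpolation=cv2.INTER_CUBIC)
cv2.imwrite("pics/z5.png",np.hstack([r(P[0]["frame"],90,150),r(P[1]["frame"],155,80)]))
E
```

```text
[0.56725987 0.33141083 0.11481115] [ 0.99530291  0.78405675 -3.26022424] 0.38289689062320376
0.77 [199.4, 137.3, 214.4, 161.3] 256
```

View pics/z5.png

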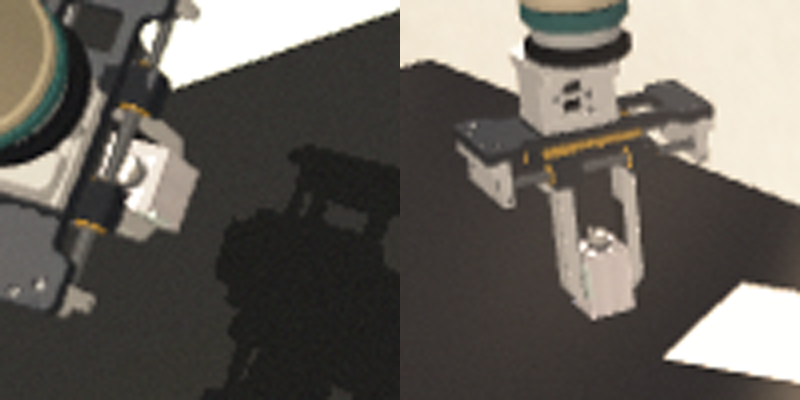

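```bash
python3 - <<'E'
from station import camera,manip
from h import *
s=manip.read_state();x,y,z=s["eef_pos"];a=s["orientation"][2]-np.pi/2
P=[camera(n) for n in("top","side")]
o=[]
for p,(x0,y0) in zip(P,((105,165),(180,110))):
    S=8;im=cv2.resize(p["frame"][y0:y0+50,x0:x0+50],(400,400),interpolation=cv2.INTER_CUBIC)
    def hull(M,col):
        q=proj(p,place(M,x,y,a))
        h=cv2.convexHull(((q-[x0,y0]+.5)*8).astype(np.float32));cv2.polylines(im,[np.round(h).astype(int)],True,col,1,cv2.LINE_AA)
    for sg in(1,-1): hull(box(.00625,.008,z-.022,z+.02)+[sg*.02425,0,0],(0,0,255))
    hull(box(.018,.016,z-.035,z+.015),(0,200,0))
    o.append(im)
cv2.imwrite("pics/z6.png",np.hstack(o))
E
```

```text
(no output)
```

View pics/z6.png

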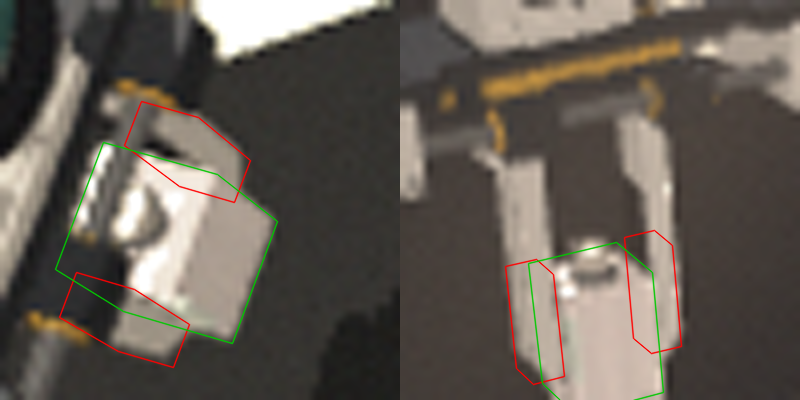

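Request:
send_rows(steps="0 0 0.06 0.007 -0.03 0.005 0;0 0 0.12 0.014 -0.06 0.01 0;0 0 0.18 0.02 -0.09 0.01 0;0 0 0.24 0.026 -0.12 0.01 0;0 0 0.3 0.032 -0.15 0.01 0")

```text
clock: 4.93
eef_pos: [0.5995, 0.1805, 0.1236]
orientation: [-3.138, 0.001, 1.63]
wrist_force: [0.1, -0.2, -2.2]
grip_width: 0.379
```

Request:
send_rows(steps="0 0 0.015 0 -0.035 0 0;0 0 0.015 0 -0.07 0 0;0 0 0.015 0 -0.1 0 0;0 0 0.015 0 -0.125 0 0;0 0 0.015 0 -0.135 0 0")

```text
clock: 5.35
eef_pos: [0.5993, 0.0412, 0.124]
orientation: [-3.138, 0.003, 1.636]
wrist_force: [0.2, -1.1, -2.9]
grip_width: 0.38
```

Request:
send_rows(steps="0 0 0 0 0 0 0;0 0 0 0 0 0 0")

```text
clock: 5.52
eef_pos: [0.6001, 0.0482, 0.1245]
orientation: [-3.14, -0.001, 1.642]
wrist_force: [-0.5, 0.8, -1.4]
grip_width: 0.38
```

Request:
send_rows(steps="0 0 0 0.002 -0.003 -0.02 0;0 0 0 0.002 -0.003 -0.04 0;0 0 0 0.002 -0.003 -0.049 0;0 0 0 0.002 -0.003 -0.049 0;0 0 0 0.002 -0.003 -0.049 0")

```text
clock: 5.93
eef_pos: [0.6023, 0.046, 0.076]
orientation: [-3.14, -0.001, 1.644]
wrist_force: [0.6, -0.7, -1.6]
grip_width: 0.381
```

```bash
python3 - <<'E'
from station import camera,manip
from h import *
s=manip.read_state();x,y,z=s["eef_pos"];a=s["orientation"][2]-np.pi/2;print(s["eef_pos"],a)
P=[camera(n) for n in("top","side")]
o=[]
for p,(x0,y0) in zip(P,((220,155),(250,160))):
    im=cv2.resize(p["frame"][y0:y0+80,x0:x0+80],(400,400),interpolation=cv2.INTER_CUBIC)
    def pl(M,v,col):
        q=(proj(p,place(np.array(M,float),*v))-[x0,y0]+.5)*5
        cv2.polylines(im,[np.round(q).astype(int)],True,col,1,cv2.LINE_AA)
    H=(.6089,-.0477,.07)
    pl([[-.015,.069,.034],[.015,.069,.034],[.015,.069,.012],[-.015,.069,.012]],H,(0,0,255))
    pl([[-.015,.1175,.038],[.015,.1175,.038],[.015,.1175,.008],[-.015,.1175,.008]],H,(255,0,0))
    pl([[-.018,-.016,.008],[.018,-.016,.008],[.018,.016,.008],[-.018,.016,.008]],(x,y,a),(0,200,0))
    o.append(im)
cv2.imwrite("pics/z7.png",np.hstack(o))
E
```

```text
[0.60231683 0.04601314 0.07599859] 0.07334447371581643
```

View pics/z7.png

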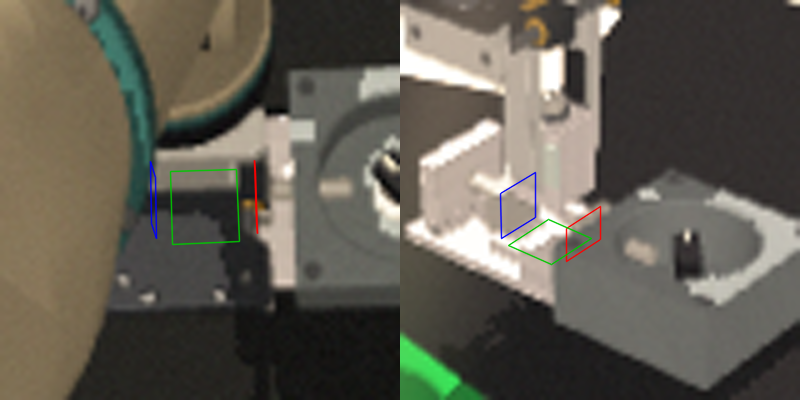

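Request:
send_rows(steps="0 0 0 0 0 -0.01 0;0 0 0 0 0 -0.02 0;0 0 0 0 0 -0.026 0;0 0 0 0 0 -0.028 0;0 0 0 0 0 -0.028 0")

```text
clock: 6.45
eef_pos: [0.602, 0.0439, 0.0475]
orientation: [-3.14, -0.0, 1.642]
wrist_force: [0.3, 1.1, -2.7]
grip_width: 0.385
```

Request:
send_rows(steps="0 0 0 0 0 -0.001 0;0 0 0 0 0 -0.002 0;0 0 0 0 0 -0.003 0;0 0 0 0 0 -0.003 0;0 0 0 0 0 -0.003 0")

```text
clock: 6.87
eef_pos: [0.6028, 0.044, 0.0456]
orientation: [3.141, -0.0, 1.642]
wrist_force: [0.3, 0.3, -2.7]
grip_width: 0.385
```

Request:
send_rows(steps="0 0 0 0 0 -0.001 0;0 0 0 0 0 -0.002 0;0 0 0 0 0 -0.002 0;0 0 0 0 0 -0.002 0;0 0 0 0 0 -0.002 0")

```text
clock: 7.28
eef_pos: [0.6027, 0.044, 0.0435]
orientation: [-3.141, -0.0, 1.642]
wrist_force: [-0.2, 0.2, -2.6]
grip_width: 0.383
```

Request:
send_rows(steps="0 0 0 0 0 -0.0005 0;0 0 0 0 0 -0.001 0;0 0 0 0 0 -0.0015 0;0 0 0 0 0 -0.0015 0;0 0 0 0 0 -0.0015 0")

```text
clock: 7.7
eef_pos: [0.6027, 0.0441, 0.0433]
orientation: [3.141, -0.0, 1.642]
wrist_force: [-2.6, -0.9, 8.3]
grip_width: 0.38
```

Request:
send_rows(steps="0 0 0 0 0 0.001 0;0 0 0 0 0 0.001 0.6;0 0 0 0 0 0.001 0.6;0 0 0 0 0 0.001 0.6;0 0 0 0 0 0.001 0.6")

```text
clock: 8.12
eef_pos: [0.6028, 0.044, 0.0429]
orientation: [3.141, 0.0, 1.642]
wrist_force: [-1.0, -0.7, 0.4]
grip_width: 0.593
```

Request:
send_rows(steps="0 0 0 0 0 0 0.6;0 0 0 0 0 0 0.6;0 0 0 0 0 0.02 0.6;0 0 0 0 0 0.05 0.6;0 0 0 0 0 0.085 0.6")

```text
clock: 8.53
eef_pos: [0.6012, 0.0439, 0.1273]
orientation: [-3.137, 0.0, 1.642]
wrist_force: [0.1, 0.3, 0.2]
grip_width: 0.601
```

Request:
send_rows(steps="0 0 0.12 0.0015 -0.018 0.005 0.3;0 0 0.24 0.003 -0.036 0.005 0.3;0 0 0.36 0.0045 -0.054 0.005 0.3;0 0 0.48 0.006 -0.072 0.005 0.3;0 0 0.6 0.007 -0.092 0.005 0.3")

```text
clock: 8.95
eef_pos: [0.6098, -0.0482, 0.1331]
orientation: [3.141, 0.0, 2.249]
wrist_force: [0.4, 0.1, -0.7]
grip_width: 0.313
```

Request:
send_rows(steps="0 0 0.12 0 0 0 0.3;0 0 0.24 0 0 0 0.3;0 0 0.36 0 0 0 0.3;0 0 0.48 0 0 0 0.3;0 0 0.6 0 0 0 0.3")

```text
clock: 9.37
eef_pos: [0.6096, -0.0482, 0.1329]
orientation: [-3.141, -0.0, 2.847]
wrist_force: [-0.6, 0.8, -0.5]
grip_width: 0.299
```

Request:
send_rows(steps="0 0 0.12 0 0 0 0.3;0 0 0.24 0 0 0 0.3;0 0 0.36 0 0 0 0.3;0 0 0.48 0 0 0 0.3;0 0 0.6 0 0 0 0.3")

```text
clock: 9.78
eef_pos: [0.6096, -0.0482, 0.1329]
orientation: [-3.141, -0.0, -2.836]
wrist_force: [-1.1, -0.3, 0.5]
grip_width: 0.304
```

Request:
send_rows(steps="0 0 0.1 0 0 0 0.3;0 0 0.2 0 0 0 0.3;0 0 0.3 0 0 0 0.3;0 0 0.4 0 0 0 0.3;0 0 0.4 0 0 0 0.3")

```text
clock: 10.2
eef_pos: [0.6096, -0.0483, 0.1328]
orientation: [3.141, -0.0, -2.439]
wrist_force: [-0.3, -0.1, -0.4]
grip_width: 0.302
```

```bash
python3 - <<'E'
from station import camera,manip
from h import *
s=manip.read_state();x,y,z=s["eef_pos"];a=s["orientation"][2]-np.pi/2;print(s["eef_pos"],a,s["qpos"].round(2),s["torque"])
P=[camera(n) for n in("top","side")]
o=[]
for p,(x0,y0) in zip(P,((225,155),(260,160))):
    im=cv2.resize(p["frame"][y0:y0+80,x0:x0+80],(400,400),interpolation=cv2.INTER_CUBIC)
    def pl(M,v,col):
        q=(proj(p,place(np.array(M,float),*v))-[x0,y0]+.5)*5
        cv2.polylines(im,[np.round(q).astype(int)],True,col,1,cv2.LINE_AA)
    pl([[-.015,-.007,.043],[.015,-.007,.043],[.015,.007,.043],[-.015,.007,.043]],(.6088,-.048,.70),(0,0,255))
    for sg in(1,-1): pl(np.array([[-.006,-.008,.015],[.006,-.008,.015],[.006,.008,.015],[-.006,.008,.015]])+[sg*.02,0,0],(x,y,a),(0,200,0))
    pl([[-.018,-.016,.058],[.018,-.016,.058],[.018,.016,.058],[-.018,.016,.058]],(.6027,.044,.07),(255,0,0))
    o.append(im)
cv2.imwrite("pics/z8.png",np.hstack(o))
E
```

```text
[ 0.60958551 -0.04827476  0.13278485] -4.010229545387124 [ 0.27  0.71 -0.38  1.71  0.35  0.79  1.99] [ 0.05928424 -0.00061452  0.02615014]
```

View pics/z8.png

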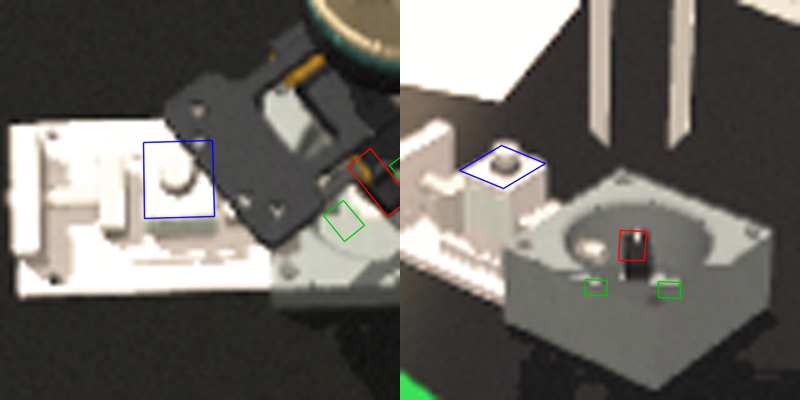

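Request:
send_rows(steps="0 0 0 -0.0007 0 -0.03 0.3;0 0 0 -0.0007 0 -0.055 0.3;0 0 0 -0.0007 0 -0.07 0.3;0 0 0 -0.0007 0 -0.07 0.3;0 0 0 -0.0007 0 -0.07 0.3")

```text
clock: 10.72
eef_pos: [0.6086, -0.0478, 0.0625]
orientation: [3.141, -0.001, -2.443]
wrist_force: [0.2, 0.3, 0.9]
grip_width: 0.301
```

Request:
send_rows(steps="0 0 0 0 0 -0.006 0.3;0 0 0 0 0 -0.012 0.3;0 0 0 0 0 -0.018 0.3;0 0 0 0 0 -0.024 0.3;0 0 0 0 0 -0.025 0.3")

```text
clock: 11.13
eef_pos: [0.6084, -0.048, 0.0371]
orientation: [3.141, -0.001, -2.442]
wrist_force: [-0.0, 0.7, -0.1]
grip_width: 0.304
```

Request:
send_rows(steps="0 0 0 0 0 0 0.25;0 0 0 0 0 0 0.2;0 0 0 0 0 0 0.17;0 0 0 0 0 0 0;0 0 0 0 0 0 0")

```text
clock: 11.55
eef_pos: [0.6101, -0.0491, 0.0382]
orientation: [-3.139, 0.001, -2.441]
wrist_force: [2.8, -3.1, -1.9]
grip_width: 0.155
```

Request:
send_rows(steps="0 0 0 0 0 0 0;0 0 0 0 0 0 0;0 0 0 0 0 0 0")

```text
clock: 11.8
eef_pos: [0.6101, -0.049, 0.0383]
orientation: [-3.139, 0.001, -2.442]
wrist_force: [4.0, -3.4, -2.6]
grip_width: 0.156
```

```bash
cat > st.py <<'E'
from station import manip
import numpy as np
s=manip.read_state();print(s["clock"],s["eef_pos"].round(4),s["orientation"].round(3),"F",s["wrist_force"].round(2),"T",s["torque"].round(3),s["grip_width"].round(3),s["joint_torque"].round(2),s["qpos"][6].round(3))
E
python3 st.py
```

```text
Traceback (most recent call last):
  File "st.py", line 3, in <module>
    s=manip.read_state();print(s["clock"],s["eef_pos"].round(4),s["orientation"].round(3),"F",s["wrist_force"].round(2),"T",s["torque"].round(3),s["grip_width"].round(3),s["joint_torque"].round(2),s["qpos"][6].round(3))
                                                                                                                                                 ^^^^^^^^^^^^^^^^^^^^^
AttributeError: 'float' object has no attribute 'round'
```

```bash
sed -i 's/s\["grip_width"\].round(3)/round(float(s["grip_width"]),3)/' st.py; python3 st.py
```

```text
11.8 [ 0.6101 -0.049   0.0383] [-3.139e+00  1.000e-03 -2.442e+00] F [ 4.04 -3.37 -2.59] T [-0.775 -0.842  0.243] 0.156 [ -1.9  -57.28  -6.29  -9.47  -1.13   0.9   -0.25] 1.932
```

Request:
send_rows(steps="0 0 -0.04 0.0015 -0.001 0.001 0;0 0 -0.08 0.0015 -0.001 0.001 0;0 0 -0.12 0.0015 -0.001 0.001 0;0 0 -0.16 0.0015 -0.001 0.001 0;0 0 -0.2 0.0015 -0.001 0.001 0")

```text
clock: 12.22
eef_pos: [0.6102, -0.0491, 0.0383]
orientation: [3.141, -0.001, -2.643]
wrist_force: [2.6, -2.0, -6.3]
grip_width: 0.155
```

```bash
python3 st.py
```

```text
12.2167 [ 0.6102 -0.0491  0.0383] [ 3.141e+00 -1.000e-03 -2.643e+00] F [ 2.58 -1.98 -6.32] T [-0.375 -0.652  0.311] 0.155 [-5.400e-01 -6.010e+01 -5.030e+00 -1.114e+01 -6.200e-01  8.500e-01
  5.000e-02] 1.79
```

Request:
send_rows(steps="0 0 -0.04 0.001 -0.001 -0.001 0;0 0 -0.08 0.001 -0.001 -0.001 0;0 0 -0.12 0.001 -0.001 -0.001 0;0 0 -0.16 0.001 -0.001 -0.001 0;0 0 -0.2 0.001 -0.001 -0.001 0")

```text
clock: 12.63
eef_pos: [0.6102, -0.0491, 0.0382]
orientation: [3.14, -0.002, -2.842]
wrist_force: [-0.0, -0.3, 2.5]
grip_width: 0.149
```

```bash
python3 st.py
```

```text
12.6333 [ 0.6102 -0.0491  0.0382] [ 3.140e+00 -2.000e-03 -2.842e+00] F [-0.04 -0.33  2.51] T [-0.017  0.247  0.293] 0.149 [ 2.300e-01 -5.601e+01 -2.970e+00 -1.206e+01 -1.400e-01 -3.000e-01
  3.000e-02] 1.649
```

Request:
send_rows(steps="0 0 -0.04 0 0 0 0;0 0 -0.08 0 0 0 0;0 0 -0.12 0 0 0 0;0 0 -0.16 0 0 0 0;0 0 -0.2 0 0 0 0")

```text
clock: 13.05
eef_pos: [0.6102, -0.049, 0.0382]
orientation: [3.141, -0.002, -3.042]
wrist_force: [-1.4, -0.0, 2.5]
grip_width: 0.152
```

```bash
python3 st.py
```

```text
13.05 [ 0.6102 -0.049   0.0382] [ 3.141e+00 -2.000e-03 -3.042e+00] F [-1.4  -0.    2.46] T [-0.083  0.222  0.286] 0.152 [ 2.100e-01 -5.596e+01 -2.180e+00 -1.207e+01 -1.600e-01 -3.000e-01
  3.000e-02] 1.509
```

Request:
send_rows(steps="0 0 -0.04 0 0 0 0;0 0 -0.08 0 0 0 0;0 0 -0.12 0 0 0 0;0 0 -0.16 0 0 0 0;0 0 -0.2 0 0 0 0")

```text
clock: 13.47
eef_pos: [0.6102, -0.049, 0.0382]
orientation: [3.141, -0.002, 3.041]
wrist_force: [-1.9, -0.9, 3.0]
grip_width: 0.157
```

```bash
python3 st.py
```

```text
13.4667 [ 0.6102 -0.049   0.0382] [ 3.141e+00 -2.000e-03  3.041e+00] F [-1.94 -0.9   2.97] T [-0.125  0.226  0.284] 0.157 [ 2.100e-01 -5.591e+01 -1.400e+00 -1.206e+01 -1.800e-01 -3.000e-01
  3.000e-02] 1.371
```

Request:
send_rows(steps="0 0 -0.04 0 0 0 0;0 0 -0.08 0 0 0 0;0 0 -0.12 0 0 0 0")

```text
clock: 13.72
eef_pos: [0.6103, -0.049, 0.0382]
orientation: [3.141, -0.002, 2.921]
wrist_force: [-1.0, -1.2, 3.4]
grip_width: 0.153
```

```bash
python3 st.py
```

```text
13.7167 [ 0.6103 -0.049   0.0382] [ 3.141e+00 -2.000e-03  2.921e+00] F [-1.04 -1.25  3.35] T [-0.15   0.258  0.285] 0.153 [ 2.000e-01 -5.587e+01 -9.300e-01 -1.205e+01 -2.000e-01 -3.000e-01
  2.000e-02] 1.288
```

Request:
send_rows(steps="0 0 -0.04 0 0 0 0;0 0 -0.08 0 0 0 0;0 0 -0.12 0 0 0 0")

```text
clock: 13.97
eef_pos: [0.6103, -0.049, 0.0382]
orientation: [3.141, -0.003, 2.801]
wrist_force: [-1.5, -1.2, 1.9]
grip_width: 0.156
```

```bash
python3 st.py
```

```text
13.9667 [ 0.6103 -0.049   0.0382] [ 3.141e+00 -3.000e-03  2.801e+00] F [-1.47 -1.2   1.87] T [-0.112  0.242  0.345] 0.156 [ 2.000e-01 -5.583e+01 -4.700e-01 -1.204e+01 -2.100e-01 -3.000e-01
  2.000e-02] 1.206
```

Request:
send_rows(steps="0 0 -0.04 0 0 0 0")

```text
clock: 14.05
eef_pos: [0.6103, -0.0489, 0.0382]
orientation: [3.141, -0.003, 2.761]
wrist_force: [-0.6, -0.5, 3.3]
grip_width: 0.156
```

```bash
python3 st.py
```

```text
14.05 [ 0.6103 -0.0489  0.0382] [ 3.141e+00 -3.000e-03  2.761e+00] F [-0.6  -0.48  3.28] T [-0.134  0.226  0.307] 0.156 [ 1.900e-01 -5.582e+01 -3.100e-01 -1.203e+01 -2.200e-01 -3.000e-01
  2.000e-02] 1.178
```

Request:
send_rows(steps="0 0 -0.04 0 0 0 0")

```text
clock: 14.13
eef_pos: [0.6103, -0.0489, 0.0382]
orientation: [3.141, -0.003, 2.721]
wrist_force: [-1.4, -0.6, 2.0]
grip_width: 0.156
```

```bash
python3 st.py
```

```text
14.1333 [ 0.6103 -0.0489  0.0382] [ 3.141e+00 -3.000e-03  2.721e+00] F [-1.36 -0.56  1.98] T [-0.135  0.216  0.276] 0.156 [ 1.900e-01 -5.580e+01 -1.600e-01 -1.203e+01 -2.200e-01 -3.000e-01
  2.000e-02] 1.151
```

```bash
python3 - <<'E'
from station import camera
from h import *
p=camera("side");q=camera("top")
r=lambda f,x,y:cv2.resize(f[y:y+60,x:x+60],(400,400),interpolation=cv2.INTER_CUBIC)
cv2.imwrite("pics/z9.png",np.hstack([r(q["frame"],222,160),r(p["frame"],262,165)]))
E
```

```text
(no output)
```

View pics/z9.png

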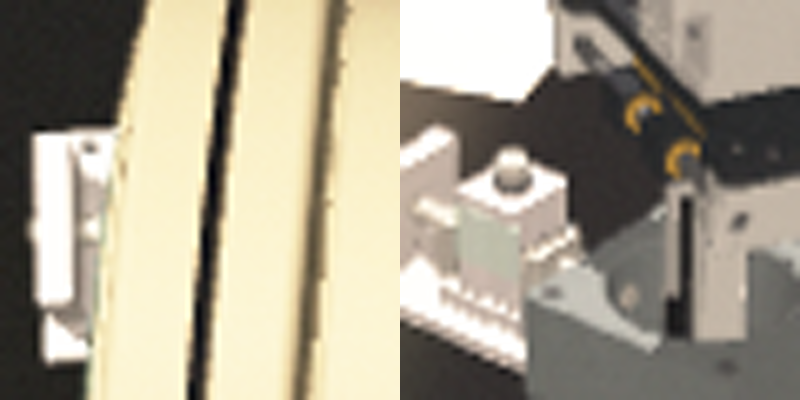

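Request:
send_rows(steps="0 0 -0.04 0 0 0 0")

```text
clock: 14.32
eef_pos: [0.6103, -0.049, 0.0382]
orientation: [3.142, -0.003, 2.683]
wrist_force: [-2.0, -0.3, 3.2]
grip_width: 0.155
```

```bash
python3 st.py
```

```text
14.3167 [ 0.6103 -0.049   0.0382] [ 3.142e+00 -3.000e-03  2.683e+00] F [-2.02 -0.26  3.15] T [-0.042  0.464  0.319] 0.155 [  0.55 -55.21   0.25 -12.41  -0.06  -0.66   0.22] 1.126
```

Request:
send_rows(steps="0 0 -0.04 0 0 0 0")

```text
clock: 14.4
eef_pos: [0.6103, -0.049, 0.0382]
orientation: [3.142, -0.003, 2.642]
wrist_force: [-1.6, 0.4, 4.1]
grip_width: 0.153
```

```bash
python3 st.py
```

```text
14.4 [ 0.6103 -0.049   0.0382] [ 3.142e+00 -3.000e-03  2.642e+00] F [-1.61  0.4   4.12] T [0.056 0.47  0.289] 0.153 [ 5.800e-01 -5.514e+01  5.000e-01 -1.241e+01 -1.000e-01 -6.700e-01
  4.000e-02] 1.097
```

Request:
send_rows(steps="0 0 -0.04 0 0 0 0")

```text
clock: 14.48
eef_pos: [0.6103, -0.0489, 0.0382]
orientation: [-3.142, -0.003, 2.602]
wrist_force: [-1.6, 0.0, 3.9]
grip_width: 0.157
```

```bash
python3 st.py
```

```text
14.4833 [ 0.6103 -0.0489  0.0382] [-3.142e+00 -3.000e-03  2.602e+00] F [-1.63  0.01  3.95] T [-0.031  0.451  0.311] 0.157 [ 5.600e-01 -5.513e+01  6.600e-01 -1.240e+01 -1.100e-01 -6.700e-01
  3.000e-02] 1.07
```

Request:
send_rows(steps="0 0 -0.04 0 0 0 0")

```text
clock: 14.57
eef_pos: [0.6103, -0.049, 0.0382]
orientation: [-3.141, -0.003, 2.562]
wrist_force: [-2.2, 0.3, 4.2]
grip_width: 0.155
```

```bash
python3 st.py
```

```text
14.5667 [ 0.6103 -0.049   0.0382] [-3.141e+00 -3.000e-03  2.562e+00] F [-2.22  0.28  4.22] T [-0.048  0.395  0.343] 0.155 [ 5.600e-01 -5.511e+01  8.100e-01 -1.239e+01 -1.300e-01 -6.700e-01
  1.000e-02] 1.043
```

Request:
send_rows(steps="0 0 -0.04 0 0 0 0")

```text
clock: 14.65
eef_pos: [0.6103, -0.0489, 0.0382]
orientation: [-3.141, -0.003, 2.522]
wrist_force: [-2.1, -1.2, 5.0]
grip_width: 0.155
```

```bash
python3 st.py
```

```text
14.65 [ 0.6103 -0.0489  0.0382] [-3.141e+00 -3.000e-03  2.522e+00] F [-2.09 -1.23  5.01] T [-0.034  0.52   0.349] 0.155 [ 5.700e-01 -5.510e+01  9.700e-01 -1.238e+01 -1.700e-01 -6.700e-01
 -1.000e-02] 1.016
```

Request:
send_rows(steps="0 0 -0.04 0 0 0 0")

```text
clock: 14.73
eef_pos: [0.6103, -0.0489, 0.0382]
orientation: [-3.141, -0.003, 2.482]
wrist_force: [-2.3, 0.0, 4.1]
grip_width: 0.156
```

```bash
python3 st.py
```

```text
14.7333 [ 0.6103 -0.0489  0.0382] [-3.141e+00 -3.000e-03  2.482e+00] F [-2.27  0.03  4.11] T [-0.008  0.46   0.37 ] 0.156 [ 5.800e-01 -5.508e+01  1.130e+00 -1.236e+01 -1.900e-01 -6.700e-01
 -3.000e-02] 0.988
```

Request:
send_rows(steps="0 0 -0.04 0 0 0 0")

```text
clock: 14.82
eef_pos: [0.6103, -0.0489, 0.0382]
orientation: [-3.141, -0.003, 2.442]
wrist_force: [-2.7, -0.4, 3.9]
grip_width: 0.152
```

```bash
sed -i 's/joint_torque"\].round(2)/joint_torque"][6].round(4)/' st.py; python3 st.py
```

```text
14.8167 [ 0.6103 -0.0489  0.0382] [-3.141e+00 -3.000e-03  2.442e+00] F [-2.67 -0.36  3.91] T [0.005 0.481 0.416] 0.152 -0.0521 0.961
```

Request:
send_rows(steps="0 0 -0.04 0 0 0 0")

```text
clock: 14.9
eef_pos: [0.6103, -0.0489, 0.0382]
orientation: [-3.141, -0.002, 2.402]
wrist_force: [-2.4, 0.8, 4.8]
grip_width: 0.148
```

```bash
python3 st.py
```

```text
14.9 [ 0.6103 -0.0489  0.0382] [-3.141e+00 -2.000e-03  2.402e+00] F [-2.42  0.76  4.82] T [-0.041  0.454  0.401] 0.148 -0.072 0.934
```

Request:
send_rows(steps="0 0 0 0 0 0 0;0 0 0 0 0 0 0.3;0 0 0 0 0 0 0.3;0 0 0 0 0 0 0.3;0 0 0 0 0 0 0.3")

```text
clock: 15.32
eef_pos: [0.6117, -0.0499, 0.0378]
orientation: [3.141, 0.0, 2.402]
wrist_force: [0.8, -0.6, -0.6]
grip_width: 0.303
```

```bash
python3 st.py
```

```text
15.3167 [ 0.6117 -0.0499  0.0378] [3.141 0.    2.402] F [ 0.83 -0.58 -0.6 ] T [ 0.004 -0.083 -0.008] 0.303 0.0029 0.934
```

Request:
send_rows(steps="0 0 0 0 0 0.01 0.3;0 0 0 0 0 0.03 0.3;0 0 0 0 0 0.06 0.3;0 0 0 0 0 0.1 0.3;0 0 0 0 0 0.13 0.3")

```text
clock: 15.73
eef_pos: [0.6121, -0.0501, 0.171]
orientation: [3.14, 0.002, 2.402]
wrist_force: [0.4, -1.2, 1.2]
grip_width: 0.302
```

Request:
send_rows(steps="0 0 0 -0.04 -0.02 0.02 0.3;0 0 0 -0.07 -0.03 0.04 0.3;0 0 0 -0.1 -0.04 0.06 0.3;0 0 0 -0.13 -0.05 0.07 0.3;0 0 0 -0.15 -0.05 0.07 0.3")

```text
clock: 16.15
eef_pos: [0.4598, -0.1026, 0.241]
orientation: [3.14, 0.004, 2.398]
wrist_force: [-1.3, 0.5, -0.7]
grip_width: 0.3
```

```bash
python3 st.py; python3 - <<'E'
from station import camera
from h import *
p=camera("side");q=camera("top")
r=lambda f,x,y,n:cv2.resize(f[y:y+n,x:x+n],(400,400),interpolation=cv2.INTER_CUBIC)
cv2.imwrite("pics/z10.png",np.hstack([r(q["frame"],222,140,110),r(p["frame"],262,165,75)]))
E
```

```text
16.15 [ 0.4598 -0.1026  0.241 ] [3.14  0.004 2.398] F [-1.3   0.46 -0.7 ] T [-0.028  0.015  0.032] 0.3 0.121 1.033
```

View pics/z10.png

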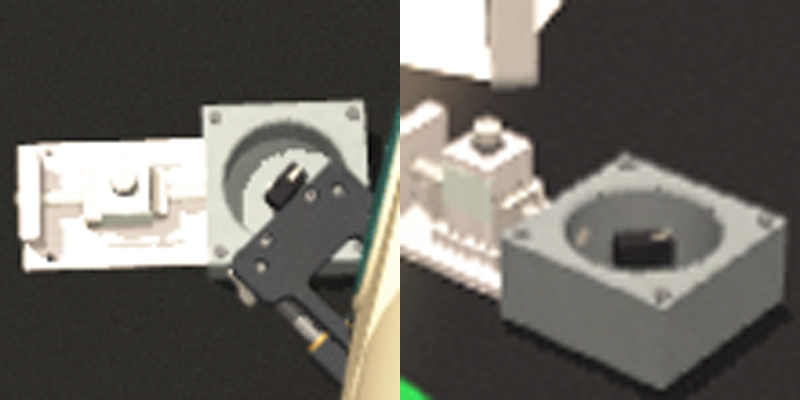

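```bash
python3 -c "
from station import manip
print(manip.finish_job())"
```

```text
the job is handed in; nothing more can be done
None
```

I stood the flow cell in the grey holder's nest, let it go, and turned the knob clockwise about 1.44 rad until the jaw clamped it. I then backed the arm clear and handed the job in at 16 s. No verdict was reported, so the 5–16 N clamping force is my estimate, not a measured value.

- **Clamping force:** I estimate 8–10 N.
  - The knob felt about 0.10 N m heavier than free turning at the last joint, and about 0.11 N m heavier at the wrist.
  - Resistance began to rise at about 1.25 rad, which gives about 9 N at the stopping angle.
- **Setting down:** The cell touched the nest floor with about 8 N before I eased off and opened the fingers.
- **Final picture:** The cell stands upright between the jaw and the back stop, with the gripper clear of everything. I did not measure its final position or angle again.
- **Readings that disagreed:**
  - One wrist torque reading jumped to 0.345 N m at about 1.04 rad. It fell back on the next readings, so I treated it as noise.
  - I had expected the cell to be pinned at about 1.37 rad from the pictures, but it was pinned earlier.
  - The side camera's outline fit placed the cell and housing about 5 mm off the top camera's. I used the top camera, and an overlay on the held cell agreed with it.

I never moved near the bottle, beaker, spanner or green holder.

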